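Open the slide gate of the round pigment hopper to its studs

ROBOT

A 6-joint arm with a two-finger parallel gripper is mounted at the origin on the work surface. World frame = base frame: x ahead of the robot, y to its left, z up, the work surface at z = 0. Lengths are in m, angles in rad, forces in N, time in s.
With the tool pointing down it reaches from about 0.25 to 0.8 m from the base axis. Payload 3.9 kg.
Tool frame: the origin (TCP) lies at the very end of the fingers, on their centre line; the grasp point (between the pads) lies 19 mm behind it; z points along the fingers, y is the direction in which the jaws open and shut (so a half turn about z gives the same grasp; the last joint's range is limited). The gripper opens to 85 mm and grips with 20 to 120 N. Pads are 22 mm wide; open, the fingers measure 114 mm over their backs; the gripper's body (76 mm by 85 mm) begins 54 mm behind the grasp point. The pads swing forward as they close: fully open they stand 13 mm farther back than shut.
Start: joints at [-1.268, 0.26, -0.138, 1.173, 0, 1.571], TCP at [0.157, -0.501, 0.231] pointing down, gripper open.
Joint ranges: [-2.78, 2.78], [-0.83, 1.72], [-1.28, 1.37], [-1.9, 2.12], [-1.57, 1.48], [-3.14, 3.14]. Speed limits (rad/s): [2.57, 2.57, 3.14, 3.14, 3.14, 3.14].

INTERFACE

Orientations are given as a 3x3 rotation matrix whose columns are the frame's x, y, z axes.
In Python, from station import arm gives the robot as it stands.
- The arm moves only by the shell command python3 -m jog 'ROWS' [OPENING] [FORCE]. ROWS is JSON, a list of rows, each a list of 2 entries, a list of its own where there are three numbers: the shift along the world's x, y, z in cm, then the turn about the world's z in rad. A call has 1 to 10 rows; each row shifts and turns the commanded pose from where the row before left it; what a row does not reach is not made up. A row lasts 1/8 s, in which the tool goes at most 62.5 mm and 10.7 degrees, less where a joint would pass 70% of its speed; a pose out of reach is approached as far as the arm can. A call is refused whole if a number of a shift passes 6.25 or a number of a turn 0.188, either way. A call with a gripper value outside its range is refused whole. OPENING is the opening, from 0 (shut) to 1 (fully open), set as the call begins (- or left out, the last holds). The fingers move at their own pace and stop on an object; FORCE is the grip in N (left out, the last holds). Time passes only in rows, so rows that do not move let the fingers close. It gives the time, the measured TCP pose, the force and the opening at its end, in the units of the state.
- arm.state(): the state, without advancing time (a new reading comes with each control period).
- arm.get_image(name): name is "scene" or "top" or "wrist"; returns a dict with "image" (480x640x3 uint8, blue, green, red), "intrinsics" (3x3 intrinsics, pixels), "position" and "attitude" of the camera in the world. Camera axes: x right, y down, z forward; pixel columns grow to the right and rows downward; lengths in m; the calibration is good to about 2 mm. A picture is of the moment at which its call begins. There is no depth.
- arm.hand_in(): hands the job in, once; it reports no verdict.
Trained networks look in the newest picture that a camera, given by its name, has taken for a name from the list of things; names that differ only in an ending like _2 or _b are one class to them, and where a whole thing is asked for, a point or a joint stands for the part that bears it (a point fixed in the world has none). Each returns a list of dicts, best first, with "conf" (0 to 1); they miss things now and then, are a little off and sometimes report something else, mostly with a low value. They report only what shows in the picture. A call takes as long as a camera call.
- arm.silhouettes(camera, target): "region" (480x640 bool, what is visible of it) and "rect" ([left, top, width, height] in pixels, round what is visible of it).
The state is a dict: "t": time; "joints": joint angles; "dq": joint speeds; "joint_torque": joint torques, N m; "eef_pos": TCP position; "ee_rot": TCP orientation; "ft_force": force on the tool from outside, world axes, zero at the start; "moment": the same for the moment, N m; "gripper_width": finger opening in m.
Only numpy, scipy, OpenCV 4.12 (cv2) and the standard library are available. Lean on these libraries where they do the work, as an engineer would, in place of code of your own. Each camera call takes 0.05 s, during which the arm holds its last target. There are 200 camera calls.

TASK

The round pigment hopper is to be brushed out before the next colour goes in: take the upright wooden grip of its stiff slide gate and pull the gate out until the grip stands level with the pair of small studs on the rails, then let go and leave it there. Leave the gate of the square hopper as it is.

Things in the scene. Friction and masses are not known exactly. Their poses are not given: they have to be found in the camera images.
- round_grip (a point): Centre of the wooden grip on the ROUND hopper's gate (round lid): upright block 26 x 26 mm, 56 tall, centre 121 and top 149 mm above the bench; free on both x faces (low 40 x 36 mm foot at 94 mm height). Axes: z up, x across the rails, -y = the way the gate pulls open, level, away from the hopper. Hopper axis 120 mm away at +y when shut, radius 63, top 205 mm high. Needs about 9 N; stays where left.
- round_mark (a point): Where the grip's centre must come: midway between the two studs of the ROUND hopper's rails, at the grip's centre height (121 mm above the bench). Studs 10 mm wide, 46 mm either side on the rails, tops at 100 mm; rails 106 mm over all, tops at 94 mm. Same axes as the grip (-y = opening). The stand, 116 x 300 mm, is fixed to the bench.
- round_gate (a joint): Opening of the round hopper's gate, m: 0 = shut, grows as it is pulled out, 0.050 = grip centred between the studs, 0.090 = end stop. Starts between 0 and 0.010.
- square_grip (a point): Centre of an equal grip on the gate of the SQUARE hopper (square lid, 122 mm wide, 205 mm high) on an equal stand; not to be moved. The two dispensers stand side by side, either one on the left; each pulls open to the robot's right, turned up to 17 degrees.

How it is judged:
At the end, for the whole second after the job is handed in: The grip of the round hopper's gate is within 12 mm of level with the studs along the rails, the gate is at rest, and the square hopper's grip is within 10 mm of where it started (y of round_grip in the frame of round_mark between -0.012 and 0.012 m and velocity of joint round_gate between -0.005 and 0.005 m/s and distance of square_grip from where it was at the start of the episode below 0.01 m); the robot touches nothing.
It fails at once if the square hopper's gate is shifted by more than 10 mm (distance of square_grip from where it was at the start of the episode above 0.01 m).
It also fails if it takes over 35 s, if anything falls off the work surface, if the arm or the gripper's body presses on something with over 40 N, if the wrist force passes 120 N, or if a joint passes its speed limit or range.

## Working session

There is one attempt and no reset: what is moved stays moved. The work goes in short steps, Python scripts to look and compute and a shell command to move; the robot and the scene stay as the last step left them, time stands still between calls to the robot, and variables do not carry over. Pictures are saved under pics/ and viewed, about 8 in all and at most 12, crops included, and the job is handed in when it is done.

```bash
mkdir -p pics
cat > h.py <<'E'
import numpy as np,cv2
from station import arm
def ray(im,u,v):
    K=np.array(im["intrinsics"]);R=np.array(im["attitude"])
    return R@np.linalg.solve(K,[u,v,1.]),np.array(im["position"])
def atz(im,u,v,z):
    d,p=ray(im,u,v);return p+d*(z-p[2])/d[2]
def proj(im,P):
    K=np.array(im["intrinsics"]);R=np.array(im["attitude"])
    q=K@(R.T@(np.array(P)-im["position"]));return q[:2]/q[2]
E
python3 - <<'E'
from h import *
for c in("top","scene"):
    im=arm.get_image(c);I=im["image"].copy();print(c,np.round(im["position"],3),np.round(im["attitude"],3).tolist())
    for n,col in(("round_grip",(0,0,255)),("square_grip",(255,0,0)),("round_gate",(0,255,0))):
        for s in arm.silhouettes(c,n)[:2]:
            r=s["region"];v,u=np.nonzero(r);print(c,n,round(s["conf"],2),s["rect"],u.mean(),v.mean())
            cs,_=cv2.findContours(r.astype(np.uint8),0,2);cv2.drawContours(I,cs,-1,col,1)
    cv2.imwrite(f"pics/{c}1.png",I)
s=arm.state();print(s["t"],s["eef_pos"],s["ee_rot"])
E
```

```text
top [0.401 0.023 0.92 ] [[-0.006, -0.989, 0.149], [-1.0, 0.005, -0.007], [0.006, -0.149, -0.989]]
top round_grip 0.8 [403.9, 262.5, 49.7, 48.9] 431.79158699808795 286.77119184193754
top square_grip 0.76 [144.2, 235.0, 57.0, 47.1] 172.85280494081317 259.29541945445186
top round_gate 0.86 [401.4, 260.7, 53.4, 52.2] 431.7998712998713 286.93243243243245
scene [0.771 0.482 0.91 ] [[-0.878, 0.411, -0.246], [0.479, 0.738, -0.476], [-0.014, -0.536, -0.844]]
scene square_grip 0.81 [409.6, 330.3, 55.1, 56.9] 435.22222222222223 355.15903106898367
scene round_gate 0.63 [295.4, 111.2, 29.4, 27.9] 314.0181818181818 121.66060606060606
0.4 [ 0.15651212 -0.50100873  0.2311689 ] [[ 9.54510966e-01  2.98175798e-01 -9.10051100e-05]
 [ 2.98175812e-01 -9.54510916e-01  3.11064142e-04]
 [ 5.88642800e-06 -3.24049657e-04 -9.99999947e-01]]
```

View pics/top1.png

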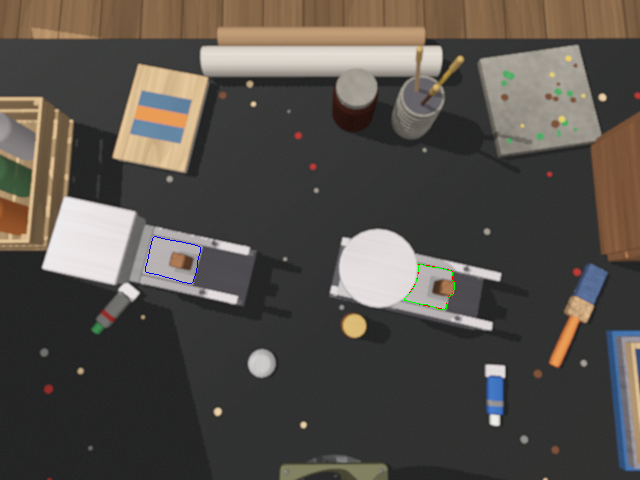

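View pics/scene1.png

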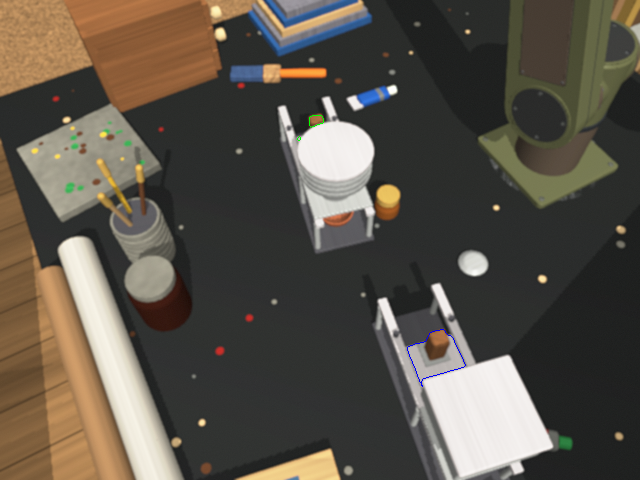

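The top view shows the round hopper on the right, with its lid at (377,268) and grip near (443,288). The square hopper is on the left, with its grip near (180,261). I'll enlarge the round gate to locate the studs.

Run:
```python
from h import *
im=arm.get_image("top");I=im["image"][220:340,360:520]
cv2.imwrite("pics/crop1.png",cv2.resize(I,(800,600),interpolation=cv2.INTER_CUBIC))
```

```text
(no output)
```

View pics/crop1.png

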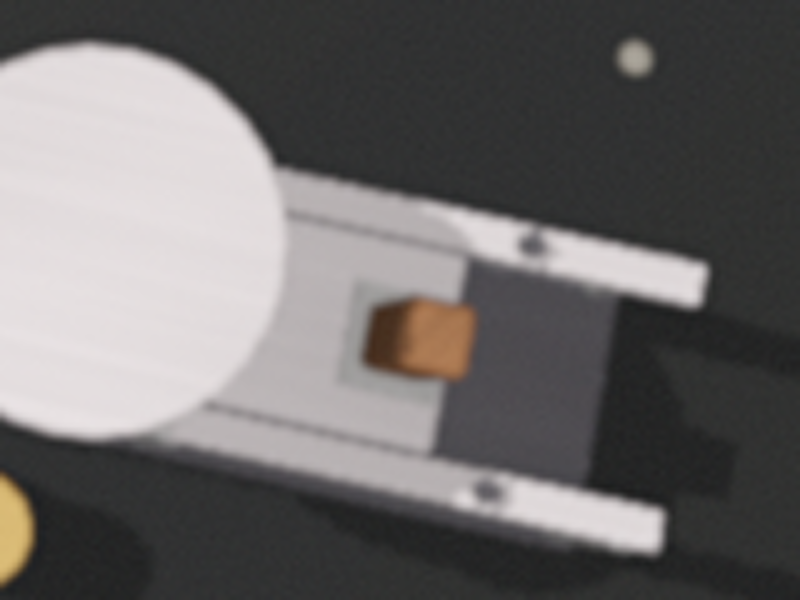

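Run:
```python
from h import *
im=arm.get_image("top")
f=lambda x,y:(360+(x+.5)/5-.5,220+(y+.5)/5-.5)
g=atz(im,*f(441,339),.149);a=atz(im,*f(535,244),.1);b=atz(im,*f(489,491),.1)
m=(a+b)/2;ac=a-b;d=np.array([ac[1],-ac[0]])/np.hypot(ac[0],ac[1])
r1=atz(im,*f(280,167),.094);r2=atz(im,*f(708,265),.094);e=(r2-r1)[:2];e/=np.hypot(*e)
print("grip",g,"studs",a,b,np.linalg.norm(ac),"mid",m,"open dir",d,e)
print("dist",(m-g)[:2]@d,(m-g)[:2]@e, "lateral",(m-g)[:2]@[-e[1],e[0]])
R=np.array(arm.state()["ee_rot"]);p=np.array(arm.state()["eef_pos"])
y=R[:2,1];print("y axis ang",np.arctan2(y[1],y[0]),"across ang",np.arctan2(e[0],-e[1]),"need shift",g-p)
```

```text
grip [ 0.43192522 -0.19499154  0.149     ] studs [ 0.46848466 -0.24514445  0.1       ] [ 0.37901534 -0.2236435   0.1       ] 0.09201657574229084 mid [ 0.42375    -0.23439397  0.1       ] open dir [-0.23366385 -0.97231744] [-0.23096836 -0.97296126]
dist 0.04022192714645965 0.040225259034284255 lateral 0.0011465388399795188
y axis ang -1.2679847895426524 across ang -0.23307283240317214 need shift [ 0.27539669  0.30608105 -0.08225968]
```

```bash
python3 -m jog '[[[2.75,3,0],0.103],[[2.75,3,0],0.103],[[2.75,3,0],0.104],[[2.75,3,0],0.104],[[2.75,3,0],0.104],[[2.75,3,0],0.104],[[2.75,3,0],0.104],[[2.75,3,0],0.104],[[2.75,3,0],0.104],[[2.75,3,0],0.104]]' 0.8 40; python3 -m jog '[[[0,0,0],0],[[0,0,0],0]]'
python3 - <<'E'
from h import *
im=arm.get_image("wrist");I=im["image"].copy()
for s in arm.silhouettes("wrist","round_grip")[:2]: print(s["conf"],s["rect"])
u,v=proj(im,[.432,-.195,.149]);cv2.circle(I,(int(u),int(v)),4,(0,0,255),1);print(u,v)
u,v=proj(im,[.424,-.234,.1]);cv2.circle(I,(int(u),int(v)),4,(255,0,0),1)
cv2.imwrite("pics/w1.png",I);R=np.array(arm.state()["ee_rot"]);print(np.arctan2(R[1,1],R[0,1]))
E
```

```text
t: 1.75
eef_pos: [0.4324, -0.2001, 0.2315]
ee_rot: [[0.225, 0.974, 0.001], [0.974, -0.225, -0.0], [-0.0, 0.001, -1.0]]
ft_force: [0.2, -0.2, 0.0]
gripper_width: 0.0682
t: 2.0
eef_pos: [0.4312, -0.2011, 0.2313]
ee_rot: [[0.228, 0.974, -0.001], [0.974, -0.228, -0.0], [-0.0, -0.001, -1.0]]
ft_force: [-0.7, -0.5, 0.4]
gripper_width: 0.0685
0.74 [262.9, 107.3, 114.4, 147.8]
318.9015328029908 235.46516453666223
-0.23153032128511392
```

View pics/w1.png

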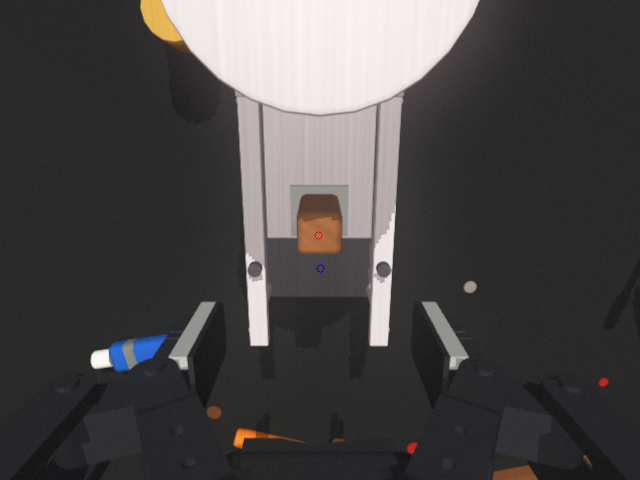

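The wrist view confirms the earlier estimate. The grip top is at (320,233) against a projected (319,235), and the studs are at (255,269) and (383,269). I'll descend and close.

```bash
python3 -m jog '[[[0.1,0.5,-1],0],[[0,0,-2],0],[[0,0,-2],0],[[0,0,-2],0],[[0,0,-2],0],[[0,0,-2],0],[[0,0,-1],0],[[0,0,0],0]]'; python3 -m jog '[[[0,0,0],0],[[0,0,0],0],[[0,0,0],0],[[0,0,0],0],[[0,0,0],0],[[0,0,0],0]]' 0 60
```

```text
t: 3.1
eef_pos: [0.4317, -0.1959, 0.1106]
ee_rot: [[0.229, 0.974, -0.002], [0.974, -0.229, 0.001], [0.0, -0.002, -1.0]]
ft_force: [-1.3, 0.1, 0.1]
gripper_width: 0.068
t: 3.85
eef_pos: [0.4329, -0.1963, 0.1121]
ee_rot: [[0.228, 0.974, 0.001], [0.974, -0.228, -0.001], [-0.0, 0.001, -1.0]]
ft_force: [-1.2, 0.9, 5.5]
gripper_width: 0.0254
```

```bash
python3 -m jog '[[[-0.12,-0.49,0],0],[[-0.12,-0.49,0],0],[[-0.12,-0.49,0],0],[[-0.12,-0.49,0],0],[[-0.11,-0.49,0],0],[[-0.11,-0.49,0],0],[[-0.11,-0.49,0],0],[[-0.11,-0.49,0],0],[[0,0,0],0],[[0,0,0],0]]'
python3 - <<'E'
from h import *
im=arm.get_image("wrist");I=im["image"].copy()
cv2.imwrite("pics/w2.png",I)
E
```

```text
t: 5.1
eef_pos: [0.4242, -0.2336, 0.1121]
ee_rot: [[0.227, 0.974, 0.002], [0.974, -0.227, 0.003], [0.004, 0.001, -1.0]]
ft_force: [1.2, 6.6, 6.5]
gripper_width: 0.0256
```

View pics/w2.png

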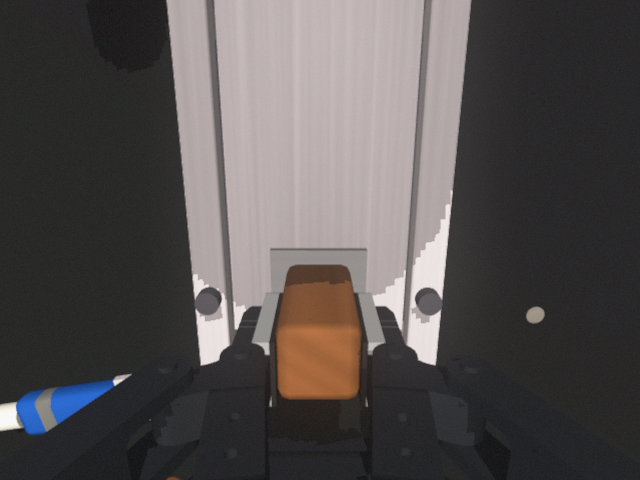

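The grip has come out about 38 mm and its foot is in line with the studs at (208,301) and (428,301). I'll release, go up and check from above.

```bash
python3 -m jog '[[[0,0,0],0],[[0,0,0],0],[[0,0,0],0],[[0,0,0],0],[[0,0,0],0]]' 0.8; python3 -m jog '[[[0,0,1],0],[[0,0,2],0],[[0,0,3],0],[[0,0,3],0],[[0,0,3],0],[[0,0,0],0],[[0,0,0],0]]'
python3 - <<'E'
from h import *
im=arm.get_image("wrist");I=im["image"].copy()
for P,c in(([.424,-.234,.149],(0,0,255)),([.424,-.234,.1],(255,0,0))):
    u,v=proj(im,P);cv2.circle(I,(int(u),int(v)),4,c,1);print(u,v)
cv2.imwrite("pics/w3.png",I)
r=arm.silhouettes("wrist","round_grip");print([(s["conf"],s["rect"]) for s in r])
im=arm.get_image("top")
for n in("round_grip","square_grip"):
  for s in arm.silhouettes("top",n)[:1]: print(n,s["conf"],s["rect"])
E
```

```text
t: 5.78
eef_pos: [0.4233, -0.2354, 0.1112]
ee_rot: [[0.228, 0.974, -0.0], [0.974, -0.228, 0.0], [-0.0, -0.0, -1.0]]
ft_force: [0.0, -0.1, -0.2]
gripper_width: 0.0679
t: 6.65
eef_pos: [0.4231, -0.2352, 0.2311]
ee_rot: [[0.228, 0.974, -0.0], [0.974, -0.228, 0.0], [0.0, -0.0, -1.0]]
ft_force: [0.1, 0.3, -0.0]
gripper_width: 0.068
321.063220054704 243.64551470502795
320.6871369244261 221.11507718291577
[(0.58, [264.1, 35.5, 118.2, 223.2])]
round_grip 0.7 [406.4, 261.7, 70.5, 52.8]
square_grip 0.68 [141.1, 236.7, 61.8, 48.1]
```

View pics/w3.png

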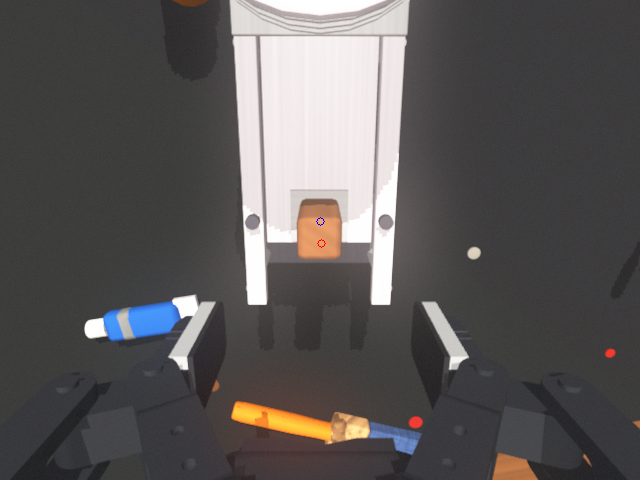

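The grip's top face is centred at about (320,237), against a target of (321,244). The foot centre is at about row 216 and the studs at 221. Both say the gate is about 4 mm short, well within 12 mm, so I'm handing in.

```bash
python3 -c "
from station import arm
print(arm.state()['t'],arm.hand_in())"
```

```text
the job is handed in; nothing more can be done
6.9 None
```

I gripped the round hopper's gate by its wooden grip and pulled it out about 38 mm. I then let go, raised the arm clear and handed in at 6.9 s; no verdict was reported.

- **Round gate:** the last wrist picture puts the grip about 4 mm short of level with the studs, by both its top face and its foot. The limit is 12 mm. I did not pull again to close the gap.
- **Forces and contact:** the wrist force at the end of each move was at most about 10 N, and close to 0 N after release. The gripper was about 8 cm above the grip at hand-in.
- **Square gate:** the arm never went near it. The network's outline of it in the top view moved about 3 px between looks and came out about 5 px wider. I took that as network noise and did not check it against a picture.
- **Not measured:** I did not check separately that the gate was at rest. It showed in place in the last picture, taken after the release.

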